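Tare the stacked cups and ready the scoop

ROBOT

A 6-joint arm with a two-finger parallel gripper is mounted at the origin on the work surface. World frame = base frame: x ahead of the robot, y to its left, z up, the work surface at z = 0. Lengths are in m, angles in rad, forces in N, time in s.
With the tool pointing down it reaches from about 0.275 to 0.875 m from the base axis. Payload 12.5 kg.
Tool frame: the origin (TCP) lies at the very end of the fingers, on their centre line; the grasp point (between the pads) lies arm.grip_point_offset behind it (arm.grip_point_offset is the distance from the TCP to the grasp point, in m); z points along the fingers, y is the line along which they close (so a half turn about z gives the same grasp; the last joint's range is limited). The gripper opens to 85 mm and grips with 20 to 120 N. Pads are 22 mm wide; open, the fingers measure 114 mm over their backs; the gripper's body (76 mm by 85 mm) begins 54 mm behind the grasp point. The pads swing forward as they close: fully open they stand 13 mm farther back than shut.
Start: joints at [1.108, 0.351, 1.652, -0, 1.139, -0.085], TCP at [0.203, 0.511, 0.191] pointing down, gripper open.
Joint ranges: [-2.75, 2.75], [-0.79, 2.1], [0.01, 2.65], [-1.57, 4.71], [0.07, 3.14], [-2.87, 2.87]. Speed limits (rad/s): [2.22, 2.22, 2.79, 3.14, 3.14, 3.14].

INTERFACE

Orientations are given as [roll, pitch, yaw] about the fixed x, y, z axes, in that order (R = Rz(yaw) Ry(pitch) Rx(roll)).
In Python, from bench import arm, cams, finish_job gives the robot as it stands. The module is installed in compiled form; this text tells all that it offers.
- The arm moves only by the tool step_arm, never from a script. Its argument "deltas" is a list of rows, each a list of 3 entries, a list of its own where there are three numbers: the finger opening in mm, from 0 to 85.4, then the shift along the tool's x, y, z in units of 0.15 m (1.0 is 0.15 m), then the turn, a rotation vector about the tool's x, y, z in units of pi/2 rad (1.0 is pi/2 rad). In form: [[claw, [dx, dy, dz], [ax, ay, az]], ...]. A call has 1 to 20 rows; each row is the pose to reach, as a shift and turn from the pose commanded when the call began, along the tool's axes at that moment; what a row does not reach only later rows make up. A row lasts 1/10 s, in which the tool goes at most 50 mm and 8.59 degrees, less where a joint would pass 70% of its speed; a pose out of reach is approached as far as the arm can. A call with a number of a shift or a turn outside -1 to 1 is refused whole. A call with a gripper value outside its range is refused whole. The fingers move at their own pace and stop on an object; the grip force is fixed at half the most. Time passes only in rows, so rows that repeat a pose let the fingers close. It gives the time, the measured TCP pose, the force, the opening and the grip force at its end, in the units of the state.
- arm.observe(): the state, without advancing time (a new reading comes with each control period).
- cams.read_camera(name): name is "scene" or "top"; returns a dict with "color" (400x640x3 uint8, red, green, blue), "range_z" (400x640 float32, m along the optical axis (not along the pixel's ray), 0 where there is no reading), "intrinsics" (3x3 intrinsics, pixels), "distortion" ([k1, k2, p1, p2, k3] as OpenCV has them; the pictures are not rectified), "R" (3x3) and "t" (3): a world point X has camera coordinates R X + t. Camera axes: x right, y down, z forward; pixel columns grow to the right and rows downward; lengths in m; the calibration is good to about 2 mm. A picture is of the moment at which its call begins.
- finish_job(): hands the job in; it is judged then, once.
The state is a dict: "time": time; "joint_positions": joint angles; "joint_vel": joint speeds; "effort": joint torques, N m; "eef_pos": TCP position; "orientation": TCP orientation; "force": force on the tool from outside, world axes, zero at the start; "wrist_torque": the same for the moment, N m; "opening": opening from 0.0 (shut) to 1.0 (fully open); "finger_force": force on a finger pad.
Only numpy, scipy, OpenCV 4.12 (cv2) and the standard library are available. Lean on these libraries where they do the work, as an engineer would, in place of code of your own. Each camera call takes 0.05 s, during which the arm holds its last target. There are 200 camera calls.

TASK

Nest the two steel cups standing on the bench into the same-shaped cup on the scale, so that all three stand upright in one fully seated stack on the pan, and let go of them. Then draw the scoop out of its sloping holder, turn it level with its open side up, and finish while still holding it so in the gripper, its bowl over the middle of the stack and clear above it. Leave the other things on the bench where they are.

Things in the scene. Friction and masses are not known exactly. Their poses are not given: they have to be found in the camera images.
- pan (a point): Centre of the top face of the weighing pan of a low bench scale, 30 mm above the bench; square steel pan 150 mm, scale housing 190 x 180 mm. The scale is fixed.
- cup_base_mid (a point): Plain steel stacking cup, loose on the scale pan, open on top, 84 mm tall, z up; point at its centre, 42 mm above its foot. Lower body tapers from 35 mm (foot) to 49 mm across at 44 mm up; above it a straight collar up to the rim, 58 mm across outside, 53 inside. A nested cup rests by its collar on the rim below, 2 mm play all round, and stands 40 mm higher: only its 40 mm collar shows.
- cup_a_mid (a point): Loose steel cup on the bench, same in all as the one on the scale (84 mm tall, collar 58 mm across over the upper 40 mm), upright, about 0.12 kg. Point at its centre, 42 mm above its foot, z up.
- cup_b_mid (a point): The other loose steel cup on the bench, same in all (84 mm tall, collar 58 mm across over the upper 40 mm), upright, about 0.12 kg. Point at its centre, 42 mm above its foot, z up.
- scoop_bowl (a point): Steel scoop, 0.16 kg: trough-shaped bowl 90 long (x) x 60 wide (y) x 30 mm deep (z), open on top (+z) and at its tip (+x), straight black handle out of the back. Point in the middle of the bowl, 15 mm above its underside; x from handle to tip, z out of the open top. At the start the tip points down 40 degrees from level. Centre of mass about 65 mm behind (-x of) this point.
- scoop_grip (a point): Middle of the scoop's handle, a bar 118 mm long (x), 20 wide (y), 22 high (z), 107 mm behind (-x of) the bowl's middle and 1 mm lower in the scoop's z; same axes as scoop_bowl. Grip it firmly across its 20 mm width.
- holder: Fixed sloping sheet-metal pocket on a 130 x 110 mm base plate; origin under the plate's centre, z up. The pocket, 68 mm wide and 38 high inside, slopes down 40 degrees towards the holder's +x, foot closed; the bowl sits about 70 mm deep in it with 3 to 8 mm play, handle up and out towards -x. The scoop comes out along its own length, up the slope; drawn 80 mm it is free.
- jar: Bystander: lidded glass jar, 56 mm across, 70 mm tall. Origin at the centre of its underside.
- bottle: Bystander: amber glass bottle, 60 mm across, 170 mm tall. Origin at the centre of its underside.
- candle_tin: Bystander: low round tin of set candle, 70 mm across, 36 mm tall. Origin at the centre of its underside.
- brush: Bystander: brush lying flat, handle towards its -x. Origin at its handle-bristle middle.
- soap_block: Bystander: cream bar, 55 x 80 x 28 mm. Origin at the centre of its underside.
- mug: Bystander: white mug, 76 mm across, 90 mm tall, handle on its +y side. Origin at the centre of its underside.
- pot: Bystander: wide low steel pot, 120 mm across, 70 mm tall. Origin at the centre of its underside.
Mind the look-alikes: they are no part of the job. Of the things shaped like the part that bears scoop_bowl, the bare steel one is meant.

How it is judged:
On the way:
1. all three cups are seated in one upright stack on the scale pan, with the gripper off them, while the scoop is still in its holder (horizontal distance between cup_base_mid and pan below 0.06 m and height (world z) of cup_base_mid between 0.066 and 0.078 m and angle between each of cup_base_mid, cup_a_mid, cup_b_mid's own z axis and vertical below 0.12 rad and horizontal distance between each of cup_a_mid, cup_b_mid and cup_base_mid below 0.009 m and ((z of cup_a_mid in the frame of cup_base_mid between 0.034 and 0.046 m and z of cup_b_mid in the frame of cup_base_mid between 0.074 and 0.086 m) or (z of cup_a_mid in the frame of cup_base_mid between 0.074 and 0.086 m and z of cup_b_mid in the frame of cup_base_mid between 0.034 and 0.046 m)) and contact force between the fingers and cup_base below 0.2 N and contact force between the fingers and cup_a below 0.2 N and contact force between the fingers and cup_b below 0.2 N and distance of scoop_bowl from where it was at the start of the episode below 0.04 m), for 0.2 s.
At the end, for the whole second after the job is handed in: Stack on the pan: base cup within 60 mm of its centre, the others centred to 9 mm, 40 and 80 mm higher (6 mm), tilt < 0.12 rad. Scoop gripped, open side up, level to 0.2 rad, bowl middle over 200 mm up and within 45 mm of the stack axis, touching neither holder nor cups (horizontal distance between cup_base_mid and pan below 0.06 m and height (world z) of cup_base_mid between 0.066 and 0.078 m and angle between each of cup_base_mid, cup_a_mid, cup_b_mid's own z axis and vertical below 0.12 rad and horizontal distance between each of cup_a_mid, cup_b_mid and cup_base_mid below 0.009 m and ((z of cup_a_mid in the frame of cup_base_mid between 0.034 and 0.046 m and z of cup_b_mid in the frame of cup_base_mid between 0.074 and 0.086 m) or (z of cup_a_mid in the frame of cup_base_mid between 0.074 and 0.086 m and z of cup_b_mid in the frame of cup_base_mid between 0.034 and 0.046 m)) and angle between scoop_bowl's own z axis and vertical below 0.2 rad and height (world z) of scoop_bowl above 0.2 m and horizontal distance between scoop_bowl and cup_base_mid below 0.045 m and contact force between the fingers and scoop above 0.5 N and contact force between scoop and holder below 0.2 N and contact force between scoop and cup_base below 0.2 N and contact force between scoop and cup_a below 0.2 N and contact force between scoop and cup_b below 0.2 N); the arm keeps its last pose, push and grip.
It fails at once if a bystander is pushed more than 25 mm from its place (distance of any of jar, bottle, candle_tin, brush, soap_block, mug, pot from where it was at the start of the episode above 0.025 m).
It also fails if it takes over 67 s, if anything falls off the work surface, if the arm or the gripper's body presses on something with over 40 N, if the wrist force passes 120 N, or if a joint passes its speed limit or range.

## Working session

There is one attempt and no reset: what is moved stays moved. The work goes in short steps, Python scripts to look and compute and a tool call to move; the robot and the scene stay as the last step left them, time stands still between calls to the robot, and variables do not carry over. Pictures are saved under pics/ and viewed, at most 10 in all, crops included, and the job is handed in when it is done.

Besides the shell and the picture viewer there is one more tool, called after ">>>" as name([rows], argument=value, ...), one row to a line, values as JSON. step_arm: Moves the arm, as the interface text tells. Its arguments: {"type":"object","properties":{"deltas":{"type":"array","items":{"type":"array"}}},"required":["deltas"]}

```bash
mkdir -p pics
cat > h.py <<'E'
import numpy as np, cv2
from bench import arm, cams
from scipy.spatial.transform import Rotation as Ro
def cloud(c):
    h,w=c["range_z"].shape
    u,v=np.meshgrid(np.arange(w),np.arange(h))
    p=cv2.undistortPoints(np.stack([u,v],-1).reshape(-1,1,2).astype(np.float64),c["intrinsics"],c["distortion"]).reshape(h,w,2)
    z=c["range_z"].astype(float)
    X=np.dstack([p[...,0]*z,p[...,1]*z,z])
    W=(X-c["t"])@c["R"]
    W[z==0]=np.nan
    return W
E
python3 - <<'E'
from h import *
s=arm.observe();print(s, arm.grip_point_offset)
for n in("top","scene"):
    c=cams.read_camera(n);np.savez(f"{n}.npz",**c)
    cv2.imwrite(f"pics/{n}0.png",cv2.cvtColor(c["color"],cv2.COLOR_RGB2BGR)); print(n,-c["R"].T@c["t"],c["R"])
E
```

```text
{'time': 0.0, 'joint_positions': array([ 1.10839305e+00,  3.51251440e-01,  1.65244035e+00,  3.15684712e-05,
        1.13907594e+00, -8.46162435e-02]), 'joint_vel': array([0.00037826, 0.00031994, 0.00078848, 0.00093982, 0.00080327,
       0.00160031]), 'effort': array([ 1.12890102e-03, -5.06104732e+01, -2.91410905e+01, -1.99230669e-05,
        4.49689061e-03, -1.85651959e-05]), 'eef_pos': array([0.20268238, 0.51088516, 0.19094393]), 'orientation': array([-3.14042420e+00, -1.27865928e-04,  2.76379232e+00]), 'force': array([-0.43490008, -0.45127107,  0.39071386]), 'wrist_torque': array([ 0.03049315, -0.01037215, -0.02796267]), 'finger_force': 0.0, 'opening': 0.999093693989035} 0.0187
top [ 0.45863318 -0.00269125  1.41262064] [[-0.0086137  -0.99991731 -0.00954839]
 [-0.99846813  0.00912234 -0.05457262]
 [ 0.05465521  0.00906369 -0.99846415]]
scene [1.38456755 0.5910321  0.77004928] [[-0.59520932  0.80333005  0.01966465]
 [ 0.42211451  0.33339227 -0.84301183]
 [-0.68377278 -0.49346776 -0.53753545]]
```

View pics/top0.png

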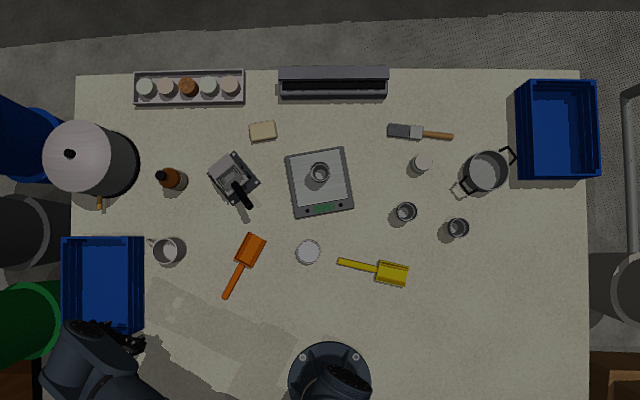

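View pics/scene0.png

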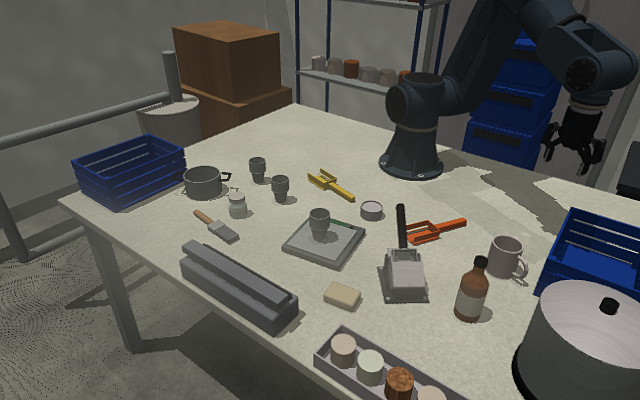

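Top view: base cup at (319,172) on the scale, loose cups at (405,212) and (458,228). The steel scoop's holder is at (233,178), with the black handle toward (246,207). The orange and yellow scoops are decoys.

```bash
python3 - <<'E'
from h import *
from scipy.optimize import least_squares
T=dict(np.load("top.npz"));S=dict(np.load("scene.npz"));WT=cloud(T);WS=cloud(S)
def fit(P,r=0.029):
    c=P[:,:2].mean(0)
    f=lambda q:np.hypot(*(P[:,:2]-q[:2]).T)-q[2]
    o=least_squares(f,[*c,r],loss='soft_l1',f_scale=.001);return o.x.round(4)
for n,(u,v),z0 in(("base",(319,172),.114),("a",(405,212),.084),("b",(458,228),.084)):
    P=WT[v-18:v+18,u-18:u+18].reshape(-1,3)
    Q=P[(abs(P[:,2]-z0)<.007)]
    print(n,"top",len(Q),fit(Q) if len(Q)>5 else "",Q.mean(0),Q.max(0)-Q.min(0),(Q.max(0)+Q.min(0))/2)
    c=((Q.max(0)+Q.min(0))/2)[:2]
    P=WS.reshape(-1,3);d=np.hypot(*(P[:,:2]-c).T)
    Q=P[(d<.045)&(abs(P[:,2]-z0+.018)<.014)]   # collar outside
    print("   scene",len(Q),fit(Q))
    Q=P[(d<.045)&(P[:,2]>z0-.05)];print("   zmax",np.sort(Q[:,2])[-5:].round(4))
# pan
P=WT[150:215,288:352].reshape(-1,3);Q=P[abs(P[:,2]-.03)<.008];print("pan",Q.mean(0),np.median(Q[:,2]))
# bench height
print("bench",np.nanmedian(WT[260:300,450:550,2]),np.nanmedian(WS[150:170,300:315,2]))
# handle: dark pixels near
for n,W,C,b in(("top",WT,T,(150,215,205,265)),("scene",WS,S,(195,310,370,430))):
    sl=np.s_[b[0]:b[1],b[2]:b[3]]
    col=C["color"][sl].astype(int);P=W[sl]
    m=(col.max(-1)<60)&(P[...,2]>.06)
    Q=P[m];c=np.median(Q,0);Q=Q[np.linalg.norm(Q-c,axis=1)<.09]
    c=Q.mean(0);w,V=np.linalg.eigh(np.cov((Q-c).T));
    t=(Q-c)@V[:,2]
    print(n,len(Q),c.round(4),V[:,2].round(3),V[:,1].round(3),V[:,0].round(3),np.sqrt(w).round(4),t.min(),t.max(),"ends",c+V[:,2]*t.min(),c+V[:,2]*t.max())
E
python3 - <<'E'
import cv2,numpy as np
a=cv2.imread("pics/top0.png")[145:220,200:270];b=cv2.imread("pics/scene0.png")[195:305,370:440]
a=cv2.resize(a,(400,428),interpolation=2);b=cv2.resize(b,(272,428),interpolation=2)
cv2.imwrite("pics/crop.png",np.hstack([a,b]))
E
```

```text
base top 69 [0.6177 0.0192 0.0275] [0.61875503 0.01977917 0.11441649] [0.05624474 0.05575879 0.01342734] [0.61771409 0.0195141  0.11427559]
   scene 310 [0.6202 0.021  0.0277]
   zmax [0.116  0.1162 0.1166 0.1168 0.1181]
a top 74 [ 0.5049 -0.2252  0.0277] [ 0.50559536 -0.22577196  0.08353513] [0.05690998 0.05741158 0.01301212] [ 0.5054106  -0.2254003   0.08425252]
   scene 224 [ 0.5071 -0.226   0.0279]
   zmax [0.0847 0.0848 0.0848 0.0854 0.0857]
b top 83 [ 0.4571 -0.374   0.027 ] [ 0.45726137 -0.37570304  0.08312909] [0.05408568 0.05719663 0.01233412] [ 0.45700685 -0.37376646  0.08359718]
   scene 183 [ 0.46   -0.3742  0.0277]
   zmax [0.0853 0.0854 0.0864 0.0878 0.0885]
pan [0.59610055 0.02411911 0.029761  ] 0.03015633453970471
bench 0.0010528505857922512 3.72704094079997e-05
top 333 [0.5638 0.2422 0.1262] [-0.558 -0.45   0.697] [-0.631  0.776 -0.004] [0.539 0.442 0.717] [0.0077 0.0184 0.05  ] -0.08879393969498078 0.07606961376631091 ends [0.61335933 0.28218423 0.06426463] [0.52142073 0.20793696 0.17921953]
scene 340 [0.5612 0.2393 0.1355] [-0.578 -0.502  0.644] [-0.674  0.738 -0.029] [0.46  0.451 0.765] [0.0027 0.0066 0.0336] -0.06930679313392535 0.060064386944606904 ends [0.60127341 0.27413142 0.09086857] [0.52654408 0.2092048  0.174157  ]
```

View pics/crop.png

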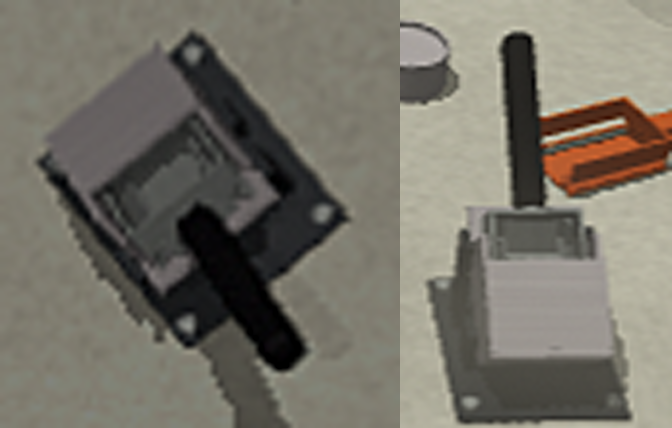

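Measured positions: base cup (0.619, 0.020), cup A (0.506, -0.226) and cup B (0.459, -0.374). Heights and radii match the given sizes. The scoop axis runs at azimuth 41° and 40° down, as expected. Next I turn the tool so its axes line up with the world (yaw 90°, so tool x = world y and tool y = world x) and go over cup A.

>>> step_arm([
  [85,[-0.5,-0.5,0],[0,0,0.3]],
  [85,[-1,-1,0],[0,0,0.7595]],
  [85,[-1,-1,0],[0,0,0.7595]],
  [85,[-1,-1,0],[0,0,0.7595]],
  [85,[-1,-1,0],[0,0,0.7595]],
  [85,[-1,-1,0],[0,0,0.7595]],
  [85,[-1,-1,0],[0,0,0.7595]],
  [85,[-1,-1,0],[0,0,0.7595]],
  [85,[-1,-1,0],[0,0,0.7595]],
  [85,[-1,-1,0],[0,0,0.7595]],
  [85,[-1,-1,0],[0,0,0.7595]],
])

```text
time: 1.2
eef_pos: [0.2869, 0.3164, 0.1914]
orientation: [-3.141, 0.0, 1.574]
force: [0.4, -0.1, 1.2]
opening: 0.993
finger_force: 0.0
```

>>> step_arm([
  [85,[-1,0.36,0],[0,0,0]],
  [85,[-1,0.36,0],[0,0,0]],
  [85,[-1,0.36,0],[0,0,0]],
  [85,[-1,0.36,0],[0,0,0]],
  [85,[-1,0.36,0],[0,0,0]],
])

```text
time: 1.7
eef_pos: [0.3414, 0.1656, 0.1916]
orientation: [3.141, -0.0, 1.569]
force: [-0.3, -0.0, -0.4]
opening: 0.996
finger_force: 0.0
```

>>> step_arm([
  [85,[-1,0.36,0],[0,0,0]],
  [85,[-1,0.36,0],[0,0,0]],
  [85,[-1,0.36,0],[0,0,0]],
  [85,[-1,0.36,0],[0,0,0]],
  [85,[-1,0.36,0],[0,0,0]],
])

```text
time: 2.2
eef_pos: [0.3953, 0.0167, 0.1913]
orientation: [-3.141, -0.0, 1.57]
force: [0.3, -0.3, -0.4]
opening: 0.994
finger_force: 0.0
```

>>> step_arm([
  [85,[-1,0.36,0],[0,0,0]],
  [85,[-1,0.36,0],[0,0,0]],
  [85,[-1,0.36,0],[0,0,0]],
  [85,[-1,0.36,0],[0,0,0]],
  [85,[-1,0.36,0],[0,0,0]],
])

```text
time: 2.7
eef_pos: [0.4493, -0.1324, 0.1911]
orientation: [-3.141, -0.001, 1.571]
force: [0.1, 1.3, 0.3]
opening: 0.998
finger_force: 0.0
```

>>> step_arm([
  [85,[-0.6,0.36,0],[0,0,0]],
  [85,[-0.6,0.36,0],[0,0,0]],
  [85,[-0.6,0.36,0],[0,0,0]],
  [85,[-0.6,0.36,0],[0,0,0]],
  [85,[-0.6,0.36,0],[0,0,0]],
])

```text
time: 3.2
eef_pos: [0.5026, -0.221, 0.1914]
orientation: [-3.141, -0.001, 1.573]
force: [-0.8, -0.5, -1.0]
opening: 0.999
finger_force: 0.0
```

>>> step_arm([
  [85,[-0.03,0.023,0.0],[0,0,0]],
  [85,[-0.03,0.023,0.3],[0,0,0]],
  [85,[-0.03,0.023,0.5],[0,0,0]],
  [85,[-0.03,0.023,0.7],[0,0,0]],
  [85,[-0.03,0.023,0.94],[0,0,0]],
  [85,[-0.03,0.023,0.94],[0,0,0]],
  [45,[-0.03,0.023,0.94],[0,0,0]],
  [45,[-0.03,0.023,0.94],[0,0,0]],
  [45,[-0.03,0.023,0.94],[0,0,0]],
  [45,[-0.03,0.023,0.94],[0,0,0]],
  [45,[-0.03,0.023,0.94],[0,0,0]],
  [45,[-0.03,0.023,0.94],[0,0,0]],
  [45,[-0.03,0.023,0.94],[0,0,0]],
  [45,[-0.03,0.023,0.94],[0,0,0]],
])

```text
time: 4.6
eef_pos: [0.5064, -0.2281, 0.0505]
orientation: [-3.142, -0.0, 1.571]
force: [-0.0, -0.5, -0.8]
opening: 0.528
finger_force: 0.0
```

Run:
```python
from h import *
c=cams.read_camera("scene");np.savez("s1.npz",**c)
im=cv2.cvtColor(c["color"],cv2.COLOR_RGB2BGR)[100:260,180:380]
cv2.imwrite("pics/s1.png",cv2.resize(im,(750,600),interpolation=2))
s=arm.observe();print(s["eef_pos"],s["opening"],s["finger_force"])
```

```text
[ 0.50635775 -0.22806085  0.05046042] 0.5266525456079151 0.0
```

View pics/s1.png

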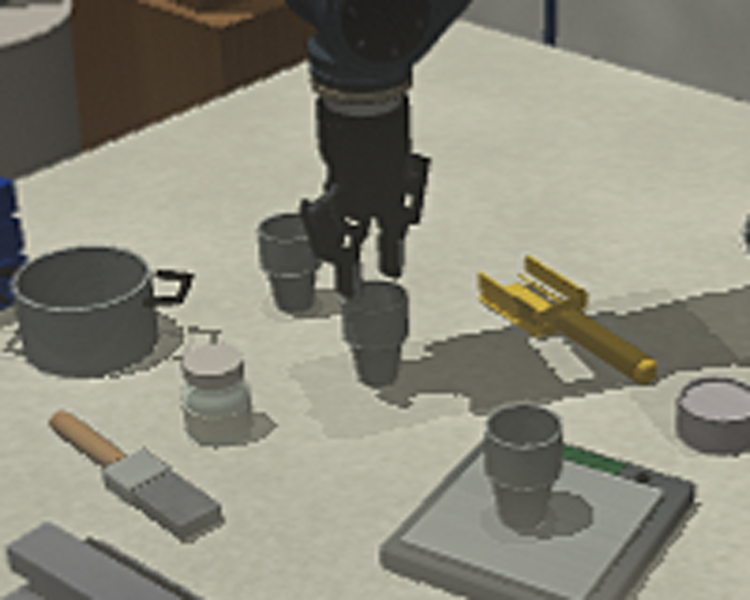

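The gripper closed beside the cup, up and to its rear left (tips at crop (350,290) and (390,270)), and holds nothing. I'll measure where the fingertips really are.

Run:
```python
from h import *
a=dict(np.load("scene.npz"));b=dict(np.load("s1.npz"));W=cloud(b);Wa=cloud(a)
d=np.abs(np.nan_to_num(W)-np.nan_to_num(Wa)).max(-1)>.02
col=b["color"].max(-1)<55
P=W[d&(W[...,2]>.0)&col];P=P[(P[:,2]<.16)&(np.hypot(P[:,0]-.5,P[:,1]+.23)<.15)]
for z in np.arange(.0,.16,.01):
    Q=P[(P[:,2]>=z)&(P[:,2]<z+.01)]
    if len(Q):print(z.round(3),len(Q),Q.min(0).round(3),Q.max(0).round(3))
for n in("top",):
    c=cams.read_camera(n);np.savez("t1.npz",**c);W=cloud(c)
    u,v=405,212;P=W[v-25:v+25,u-25:u+25].reshape(-1,3)
    cv2.imwrite("pics/t1.png",cv2.resize(cv2.cvtColor(c["color"],6)[160:260,360:500],(700,500),interpolation=2)) if 0 else cv2.imwrite("pics/t1.png",cv2.resize(cv2.cvtColor(c["color"],cv2.COLOR_RGB2BGR)[150:260,350:500],(750,550),interpolation=2))
for n,w,c0 in(("a",b,(.506,-.2256)),("b",b,(.459,-.374))):
    P=cloud(w).reshape(-1,3);Q=P[(np.hypot(P[:,0]-c0[0],P[:,1]-c0[1])<.045)&(P[:,2]>.005)&(P[:,2]<.1)];print(n,len(Q),Q.min(0),Q.max(0))
s=arm.observe();print(s["joint_positions"],s["opening"])
```

```text
0.09 7 [ 0.483 -0.235  0.095] [ 0.535 -0.216  0.099]
0.1 24 [ 0.482 -0.235  0.101] [ 0.546 -0.216  0.11 ]
0.11 19 [ 0.482 -0.235  0.111] [ 0.546 -0.22   0.12 ]
0.12 27 [ 0.482 -0.236  0.12 ] [ 0.547 -0.218  0.13 ]
0.13 31 [ 0.465 -0.232  0.131] [ 0.557 -0.215  0.14 ]
0.14 69 [ 0.455 -0.239  0.14 ] [ 0.565 -0.213  0.15 ]
0.15 47 [ 0.451 -0.238  0.15 ] [ 0.567 -0.212  0.159]
a 395 [ 0.47699698 -0.2560048   0.00580465] [ 0.54086919 -0.1954768   0.09988675]
b 316 [ 0.4326294  -0.40557917  0.0051289 ] [ 0.49295941 -0.34375148  0.08660246]
[-5.06961263e-01  5.44314886e-01  1.75029055e+00 -5.00058702e-05
  8.47047152e-01 -5.06888366e-01] 0.529159299294347
```

View pics/t1.png

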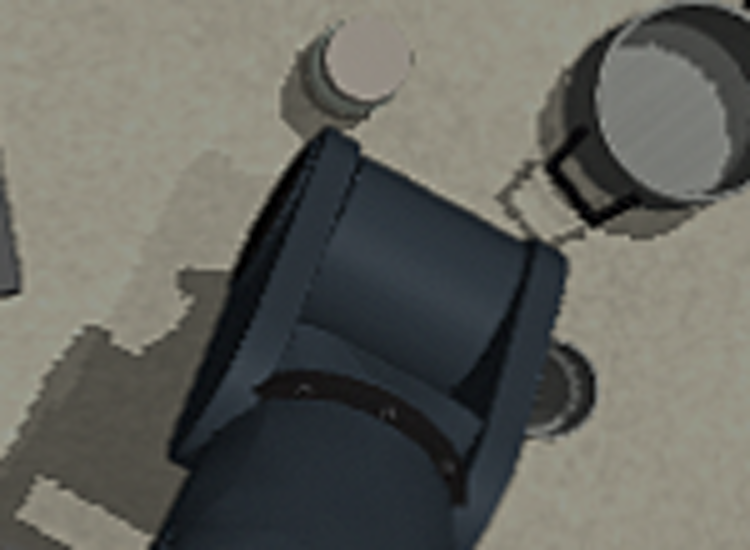

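Run:
```python
from h import *
a=dict(np.load("scene.npz"));b=dict(np.load("s1.npz"))
W=cloud(a)[95:190,520:620]
m=a["color"][95:190,520:620].max(-1)<60
P=W[m];P=P[np.hypot(P[:,0]-.203,P[:,1]-.511)<.09]
for z in np.arange(.15,.3,.01):
    Q=P[(P[:,2]>=z)&(P[:,2]<z+.01)]
    if len(Q):print(z.round(3),len(Q),Q.min(0).round(3),Q.max(0).round(3))
print("now, any colour, changed pixels")
W=cloud(b);Wa=cloud(a);ch=np.abs(b["range_z"]-a["range_z"])>.008
v,u=np.nonzero(ch);k=(u>240)&(u<310)&(v>140)&(v<215)
for y in range(160,205,2):
    q=k&(v==y)
    if q.any():print(y,[(int(x),*W[y,x].round(3)) for x in u[q]][:14:3])
# expected pixel of fingertips
from cv2 import projectPoints
pts=np.array([[.506+dx,-.228,z] for z in(.05,.06,.095) for dx in(-.0225,0,.0225)])
p,_=projectPoints(pts,cv2.Rodrigues(b["R"])[0],b["t"],b["intrinsics"],b["distortion"]);print(p.reshape(-1,2).round())
```

```text
0.24 25 [0.177 0.465 0.244] [0.232 0.559 0.25 ]
0.25 55 [0.177 0.455 0.25 ] [0.234 0.565 0.26 ]
0.26 62 [0.179 0.456 0.26 ] [0.233 0.566 0.27 ]
0.27 65 [0.176 0.456 0.27 ] [0.234 0.565 0.28 ]
0.28 58 [0.173 0.446 0.28 ] [0.237 0.567 0.29 ]
0.29 146 [0.173 0.436 0.29 ] [0.246 0.582 0.3  ]
now, any colour, changed pixels
160 [(244, np.float64(0.383), np.float64(-0.523), np.float64(0.005)), (263, np.float64(0.567), np.float64(-0.234), np.float64(0.173)), (266, np.float64(0.573), np.float64(-0.215), np.float64(0.181)), (269, np.float64(0.538), np.float64(-0.237), np.float64(0.161)), (272, np.float64(0.534), np.float64(-0.228), np.float64(0.162))]
162 [(244, np.float64(0.386), np.float64(-0.52), np.float64(-0.001)), (263, np.float64(0.571), np.float64(-0.231), np.float64(0.169)), (266, np.float64(0.572), np.float64(-0.217), np.float64(0.174)), (269, np.float64(0.56), np.float64(-0.216), np.float64(0.169)), (272, np.float64(0.536), np.float64(-0.227), np.float64(0.156))]
164 [(259, np.float64(nan), np.float64(nan), np.float64(nan)), (264, np.float64(0.561), np.float64(-0.236), np.float64(0
[... 3659 characters left out ...]
64(0.648), np.float64(-0.258), np.float64(0.067)), (253, np.float64(0.553), np.float64(-0.308), np.float64(-0.0)), (273, np.float64(0.508), np.float64(-0.257), np.float64(-0.002))]
200 [(255, np.float64(0.563), np.float64(-0.287), np.float64(0.005)), (278, np.float64(0.52), np.float64(-0.224), np.float64(0.009)), (302, np.float64(0.46), np.float64(-0.17), np.float64(0.0))]
202 [(283, np.float64(0.506), np.float64(-0.215), np.float64(-0.003)), (306, np.float64(0.466), np.float64(-0.149), np.float64(0.003))]
204 [(264, np.float64(0.554), np.float64(-0.256), np.float64(-0.002))]
[[284. 185.]
 [279. 187.]
 [275. 190.]
 [284. 182.]
 [279. 185.]
 [275. 187.]
 [283. 173.]
 [279. 175.]
 [274. 178.]]
```

Both camera checks show the fingertips about 40 mm above the reported TCP height (0.244 against 0.191 at the start with the gripper open, and 0.097 against 0.050 now). The x and y readings agree, and the cup hasn't been touched. So I open, go lower by the seen offset and grip.

>>> step_arm([
  [85,[0,0,0],[0,0,0]],
  [85,[0,0,0],[0,0,0]],
  [85,[0,0,0],[0,0,0]],
  [85,[0,0,0],[0,0,0]],
  [85,[0,0,0],[0,0,0]],
  [85,[0,0,0.1],[0,0,0]],
  [85,[0,0,0.2],[0,0,0]],
  [85,[0,0,0.31],[0,0,0]],
  [85,[0,0,0.31],[0,0,0]],
  [45,[0,0,0.31],[0,0,0]],
  [45,[0,0,0.31],[0,0,0]],
  [45,[0,0,0.31],[0,0,0]],
  [45,[0,0,0.31],[0,0,0]],
  [45,[0,0,0.31],[0,0,0]],
  [45,[0,0,0.31],[0,0,0]],
])

```text
time: 6.2
eef_pos: [0.5067, -0.2283, 0.005]
orientation: [3.141, 0.001, 1.571]
force: [-1.9, 0.1, 6.0]
opening: 0.676
finger_force: 63.0
```

>>> step_arm([
  [45,[0,0,-0.2],[0,0,0]],
  [45,[0,0,-0.5],[0,0,0]],
  [45,[0,0,-0.8],[0,0,0]],
  [45,[0,0,-1],[0,0,0]],
  [45,[0.2,0.1,-1],[0,0,0]],
  [45,[0.5,0.3,-1],[0,0,0]],
  [45,[0.8,0.5,-1],[0,0,0]],
  [45,[1,0.743,-1],[0,0,0]],
  [45,[1,0.743,-1],[0,0,0]],
  [45,[1,0.743,-1],[0,0,0]],
])

```text
time: 7.2
eef_pos: [0.6181, -0.0771, 0.1539]
orientation: [-3.141, 0.0, 1.573]
force: [-1.0, -0.2, -1.7]
opening: 0.678
finger_force: 64.8
```

>>> step_arm([
  [45,[0.2,0,0],[0,0,0]],
  [45,[0.45,0,0],[0,0,0]],
  [45,[0.638,0,0],[0,0,0]],
  [45,[0.638,0,0],[0,0,0]],
  [45,[0.638,0,0],[0,0,0]],
])

```text
time: 7.7
eef_pos: [0.6173, 0.0167, 0.1543]
orientation: [-3.142, 0.0, 1.571]
force: [0.7, -0.3, -1.3]
opening: 0.674
finger_force: 64.7
```

Run:
```python
from h import *
s=arm.observe();print(s["time"],s["eef_pos"],s["opening"],s["finger_force"],s["force"])
c=cams.read_camera("scene");np.savez("s2.npz",**c);W=cloud(c);P=W.reshape(-1,3)
im=cv2.cvtColor(c["color"],cv2.COLOR_RGB2BGR)[120:280,240:440]
cv2.imwrite("pics/s2.png",cv2.resize(im,(750,600),interpolation=2))
from scipy.optimize import least_squares
def fit(P):
    f=lambda q:np.hypot(*(P[:,:2]-q[:2]).T)-.029
    return least_squares(f,[.62,.02],loss='soft_l1',f_scale=.001).x.round(4)
d=np.hypot(P[:,0]-.62,P[:,1]-.02)
for lo,hi in((.08,.108),(.2,.23)):
    Q=P[(d<.04)&(P[:,2]>lo)&(P[:,2]<hi)];print(lo,len(Q),fit(Q))
```

```text
7.7 [0.6173105  0.01667554 0.15426837] 0.6738119672542456 64.74999693522932 [ 0.73706555 -0.3467031  -1.31441999]
0.08 291 [0.62   0.0212]
0.2 308 [0.6219 0.0173]
```

View pics/s2.png

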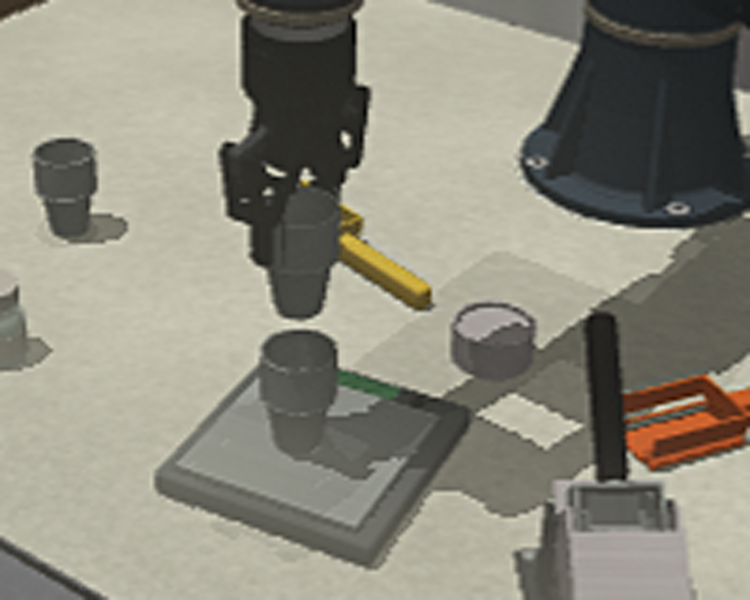

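Cup A is held upright over the base cup, at crop (300,250) above (300,370). It needs about 3 mm more in y, so I lower with that correction.

>>> step_arm([
  [45,[0.02,-0.007,0],[0,0,0]],
  [45,[0.02,-0.007,0.15],[0,0,0]],
  [45,[0.02,-0.007,0.28],[0,0,0]],
  [45,[0.02,-0.007,0.38],[0,0,0]],
  [45,[0.02,-0.007,0.44],[0,0,0]],
  [45,[0.02,-0.007,0.5],[0,0,0]],
  [45,[0.02,-0.007,0.515],[0,0,0]],
  [45,[0.02,-0.007,0.515],[0,0,0]],
])

```text
time: 8.55
eef_pos: [0.6169, 0.0206, 0.0768]
orientation: [3.141, 0.0, 1.571]
force: [0.4, -0.1, -1.2]
opening: 0.674
finger_force: 64.8
```

>>> step_arm([
  [45,[0,0,0.01],[0,0,0]],
  [45,[0,0,0.015],[0,0,0]],
  [45,[0,0,0.015],[0,0,0]],
])

```text
time: 8.85
eef_pos: [0.6175, 0.0206, 0.0753]
orientation: [3.14, 0.0, 1.571]
force: [0.5, -0.3, 2.9]
opening: 0.675
finger_force: 65.1
```

>>> step_arm([
  [85,[0,0,0],[0,0,0]],
  [85,[0,0,0],[0,0,0]],
  [85,[0,0,0],[0,0,0]],
  [85,[0,0,0],[0,0,0]],
  [85,[0,0,-0.1],[0,0,0]],
  [85,[0,0,-0.4],[0,0,0]],
  [85,[0,0,-0.7],[0,0,0]],
  [85,[-0.3,-0.1,-0.7],[0,0,0]],
  [85,[-0.88,-0.353,-0.7],[0,0,0]],
  [85,[-0.88,-0.353,-0.7],[0,0,0]],
  [85,[-0.88,-0.353,-0.7],[0,0,0]],
])

```text
time: 9.95
eef_pos: [0.5623, -0.1153, 0.1809]
orientation: [3.141, 0.001, 1.567]
force: [0.5, 0.1, 0.7]
opening: 0.998
finger_force: 0.0
```

>>> step_arm([
  [85,[-0.88,-0.353,0],[0,0,0]],
  [85,[-0.88,-0.353,0],[0,0,0]],
  [85,[-0.88,-0.353,0],[0,0,0]],
  [85,[-0.88,-0.353,0],[0,0,0]],
])

```text
time: 10.35
eef_pos: [0.5097, -0.2469, 0.1805]
orientation: [3.141, 0.001, 1.567]
force: [0.5, 0.7, -0.1]
opening: 0.994
finger_force: 0.0
```

>>> step_arm([
  [85,[-0.88,-0.353,0],[0,0,0]],
  [85,[-0.88,-0.353,0],[0,0,0]],
  [85,[-0.88,-0.353,0],[0,0,0]],
  [85,[-0.88,-0.353,0],[0,0,0]],
])

```text
time: 10.75
eef_pos: [0.4568, -0.3786, 0.1802]
orientation: [3.141, 0.001, 1.567]
force: [-0.2, 0.2, -0.7]
opening: 0.992
finger_force: 0.0
```

```bash
cat >> h.py <<'E'
from scipy.optimize import least_squares
def stack(P,c0,bands):
    d=np.hypot(P[:,0]-c0[0],P[:,1]-c0[1])
    for lo,hi in bands:
        Q=P[(d<.04)&(P[:,2]>lo)&(P[:,2]<hi)]
        f=lambda q:np.hypot(*(Q[:,:2]-q[:2]).T)-.029
        print((lo,hi),len(Q),least_squares(f,c0,loss='soft_l1',f_scale=.001).x.round(4))
    print("zmax",np.sort(P[(d<.035)&(P[:,2]<.25)][:,2])[-8:].round(4))
E
python3 - <<'E'
from h import *
for n in("scene","top"):
    P=cloud(cams.read_camera(n)).reshape(-1,3);stack(P,(.62,.02),((.08,.108),(.12,.148)));stack(P,(.459,-.374),((.05,.08),))
print(arm.observe()["eef_pos"])
E
```

```text
(0.08, 0.108) 173 [0.619  0.0203]
(0.12, 0.148) 306 [0.6189 0.0221]
zmax [0.1546 0.1546 0.1547 0.1548 0.1549 0.1552 0.156  0.1566]
(0.05, 0.08) 195 [ 0.4597 -0.3744]
zmax [0.0852 0.0855 0.0857 0.086  0.0862 0.0863 0.0863 0.0866]
(0.08, 0.108) 87 [0.6058 0.0202]
(0.12, 0.148) 70 [0.6146 0.0197]
zmax [0.157  0.1571 0.1573 0.1579 0.158  0.158  0.1607 0.161 ]
(0.05, 0.08) 116 [ 0.4574 -0.372 ]
zmax [0.0887 0.0889 0.0889 0.0894 0.09   0.0912 0.0912 0.0913]
[ 0.45820779 -0.37523633  0.18000057]
```

Cup A is seated, with its rim at 0.154 as it should be. Now I grip cup B.

>>> step_arm([
  [85,[0,0,0.3],[0,0,0]],
  [85,[0,0.003,0.6],[0,0,0]],
  [85,[0,0.003,0.8],[0,0,0]],
  [85,[0,0.003,1],[0,0,0]],
  [85,[0,0.003,1],[0,0,0]],
])

```text
time: 11.35
eef_pos: [0.4576, -0.3722, 0.0265]
orientation: [-3.137, -0.004, 1.573]
force: [0.6, -0.1, 0.9]
opening: 0.995
finger_force: 0.0
```

>>> step_arm([
  [85,[0,0,0.1],[0,0,0]],
  [85,[0,0,0.165],[0,0,0]],
  [85,[0,0,0.165],[0,0,0]],
  [45,[0,0,0.165],[0,0,0]],
  [45,[0,0,0.165],[0,0,0]],
  [45,[0,0,0.165],[0,0,0]],
  [45,[0,0,0.165],[0,0,0]],
  [45,[0,0,0.165],[0,0,0]],
  [45,[0,0,0.165],[0,0,0]],
])

```text
time: 12.25
eef_pos: [0.4588, -0.3759, 0.0061]
orientation: [3.141, 0.001, 1.571]
force: [-2.3, 1.1, 6.4]
opening: 0.671
finger_force: 63.0
```

>>> step_arm([
  [45,[0,0,-0.2],[0,0,0]],
  [45,[0,0,-0.5],[0,0,0]],
  [45,[0,0,-0.8],[0,0,0]],
  [45,[0,0,-1],[0,0,0]],
  [45,[0,0,-1],[0,0,0]],
])

```text
time: 12.75
eef_pos: [0.46, -0.377, 0.1599]
orientation: [3.136, 0.006, 1.571]
force: [-0.1, -0.2, -1.8]
opening: 0.671
finger_force: 64.6
```

>>> step_arm([
  [45,[0.2,0.08,-0.15],[0,0,0]],
  [45,[0.5,0.2,-0.3],[0,0,0]],
  [45,[0.8,0.3,-0.3],[0,0,0]],
  [45,[0.88,0.352,-0.3],[0,0,0]],
  [45,[0.88,0.352,-0.3],[0,0,0]],
])

```text
time: 13.25
eef_pos: [0.5117, -0.2417, 0.1993]
orientation: [-3.141, -0.0, 1.574]
force: [-0.5, 0.1, -1.1]
opening: 0.671
finger_force: 64.5
```

>>> step_arm([
  [45,[0.2,0.08,0],[0,0,0]],
  [45,[0.5,0.2,0],[0,0,0]],
  [45,[0.8,0.3,0],[0,0,0]],
  [45,[0.88,0.352,0],[0,0,0]],
  [45,[0.88,0.352,0],[0,0,0]],
])

```text
time: 13.75
eef_pos: [0.5643, -0.111, 0.1991]
orientation: [-3.141, 0.0, 1.572]
force: [-0.1, -0.9, -1.1]
opening: 0.677
finger_force: 64.6
```

>>> step_arm([
  [45,[0.2,0.08,0],[0,0,0]],
  [45,[0.5,0.2,0],[0,0,0]],
  [45,[0.8,0.3,0],[0,0,0]],
  [45,[0.88,0.352,0],[0,0,0]],
  [45,[0.88,0.352,0],[0,0,0]],
  [45,[0.88,0.352,0],[0,0,0]],
])

```text
time: 14.35
eef_pos: [0.6165, 0.0186, 0.1993]
orientation: [-3.141, 0.001, 1.57]
force: [0.1, -0.5, -0.8]
opening: 0.667
finger_force: 64.6
```

Run:
```python
from h import *
P=cloud(cams.read_camera("scene")).reshape(-1,3);stack(P,(.62,.02),((.08,.108),(.12,.148),(.24,.27)))
s=arm.observe();print(s["eef_pos"],s["opening"],s["finger_force"])
```

```text
(0.08, 0.108) 171 [0.6189 0.0202]
(0.12, 0.148) 305 [0.6189 0.0224]
(0.24, 0.27) 299 [0.6211 0.0181]
zmax [0.2495 0.2495 0.2496 0.2497 0.2497 0.2499 0.2499 0.2499]
[0.6164377  0.01848678 0.19943482] 0.6741173701898165 64.56216216087341
```

>>> step_arm([
  [45,[0.024,-0.005,0],[0,0,0]],
  [45,[0.024,-0.005,0.15],[0,0,0]],
  [45,[0.024,-0.005,0.3],[0,0,0]],
  [45,[0.024,-0.005,0.42],[0,0,0]],
  [45,[0.024,-0.005,0.5],[0,0,0]],
  [45,[0.024,-0.005,0.54],[0,0,0]],
  [45,[0.024,-0.005,0.553],[0,0,0]],
  [45,[0.024,-0.005,0.553],[0,0,0]],
])

```text
time: 15.2
eef_pos: [0.6163, 0.024, 0.1173]
orientation: [3.141, 0.0, 1.571]
force: [-0.2, 0.2, -0.5]
opening: 0.667
finger_force: 64.6
```

>>> step_arm([
  [45,[0,0,0.008],[0,0,0]],
  [45,[0,0,0.012],[0,0,0]],
  [45,[0,0,0.012],[0,0,0]],
])

```text
time: 15.5
eef_pos: [0.6169, 0.0242, 0.1161]
orientation: [3.139, 0.0, 1.571]
force: [0.9, -0.2, 5.0]
opening: 0.672
finger_force: 65.0
```

>>> step_arm([
  [85,[0,0,0],[0,0,0]],
  [85,[0,0,0],[0,0,0]],
  [85,[0,0,0],[0,0,0]],
  [85,[0,0,0],[0,0,0]],
  [85,[0,0,-0.1],[0,0,0]],
  [85,[0,0,-0.4],[0,0,0]],
  [85,[0,0,-0.8],[0,0,0]],
  [85,[0,0,-1],[0,0,0]],
  [85,[0,0,-1],[0,0,0]],
])

```text
time: 16.4
eef_pos: [0.6182, 0.0242, 0.2725]
orientation: [3.131, 0.0, 1.571]
force: [0.4, 0.5, 0.6]
opening: 0.995
finger_force: 0.0
```

Run:
```python
from h import *
c=cams.read_camera("scene");t=cams.read_camera("top")
P=cloud(c).reshape(-1,3);stack(P,(.62,.02),((.08,.108),(.12,.148),(.16,.188)))
az=np.arctan2(.502,.578)
for az in (az,):
  a=np.radians(40);x=np.array([np.cos(a)*np.cos(az),np.cos(a)*np.sin(az),-np.sin(a)]);y=np.array([-np.sin(az),np.cos(az),0]);z=np.cross(x,y);B=np.stack([x,y,z],1)
  o=np.array([.555,.2366,.128])
  for n,k in(("scene",c),("top",t)):
    W=cloud(k);m=(k["color"].max(-1)<60)&(np.linalg.norm(W-o,axis=-1)<.085)
    Q=(W[m]-o)@B;Q=Q[(abs(Q[:,2])<.03)&(abs(Q[:,1])<.03)]
    print(n,len(Q),"x range",np.percentile(Q[:,0],[0,2,98,100]).round(4))
    for lo in np.arange(-.07,.06,.02):
        q=Q[(Q[:,0]>lo)&(Q[:,0]<lo+.02)]
        if len(q)>3:print(lo.round(2),len(q),"y",np.percentile(q[:,1],[3,50,97]).round(4),"z",np.percentile(q[:,2],[3,50,97]).round(4))
s=arm.observe();R0=Ro.from_euler('xyz',[np.pi,0,np.pi/2])
y=-y;Rt=Ro.from_matrix(np.stack([np.cross(y,-z),y,-z],1))
print(Rt.as_matrix().round(3),"rotvec units",((R0.inv()*Rt).as_rotvec()/(np.pi/2)).round(4))
print(s["eef_pos"],s["orientation"],s["joint_positions"])
```

```text
(0.08, 0.108) 170 [0.6187 0.02  ]
(0.12, 0.148) 178 [0.6179 0.0218]
(0.16, 0.188) 316 [0.6185 0.0244]
zmax [0.1949 0.1949 0.1952 0.1953 0.1955 0.1955 0.1964 0.1969]
scene 353 x range [-0.0586 -0.0556  0.0548  0.0682]
-0.07 25 y [-0.0088 -0.0001  0.008 ] z [0.0053 0.0094 0.0141]
-0.05 58 y [-0.0096 -0.002   0.0094] z [0.0038 0.0103 0.0138]
-0.03 61 y [-0.0105 -0.0027  0.0076] z [0.0029 0.0099 0.0135]
-0.01 60 y [-0.0113 -0.0027  0.0077] z [0.0057 0.0102 0.0142]
0.01 62 y [-0.0111 -0.003   0.0069] z [0.0057 0.0109 0.0144]
0.03 63 y [-0.0119 -0.0039  0.0058] z [0.0053 0.0106 0.0135]
0.05 24 y [-0.0157 -0.0016  0.0247] z [0.0026 0.0087 0.0144]
top 254 x range [-0.0663 -0.0645  0.0572  0.0774]
-0.07 57 y [-0.008  -0.0001  0.0091] z [-0.0072  0.0068  0.0117]
-0.05 38 y [-0.0088  0.0002  0.0089] z [0.0076 0.0105 0.0132]
-0.03 38 y [-0.0102 -0.0007  0.0081] z [0.006  0.0106 0.0135]
-0.01 37 y [-0.0107 -0.0028  0.0091] z [0.0042 0.0101 0.0145]
0.01 38 y [-0.0111 -0.0017  0.0079] z [0.0028 0.0105 0.0139]
0.03 33 y [-0.0122 -0.0023  0.0074] z [-0.0164  0.011   0.014 ]
0.05 12 y [-0.0079  0.0107  0.0274] z [-0.0116 -0.0031  0.0107]
[[ 0.578  0.656 -0.485]
 [ 0.502 -0.755 -0.421]
 [-0.643 -0.    -0.766]] rotvec units [ 0.1899 -0.4166  0.5219]
[0.61619499 0.02422624 0.26642731] [3.13946262e+00 1.03048244e-04 1.57074361e+00] [-3.61679680e-02  4.12766891e-01  1.37489320e+00 -2.67087267e-05
  1.35180020e+00 -3.61095829e-02]
```

```bash
cat >> h.py <<'E'
_az,_a=np.radians(39.5),np.radians(40)
SX=np.array([np.cos(_a)*np.cos(_az),np.cos(_a)*np.sin(_az),-np.sin(_a)]);TY=-np.array([-np.sin(_az),np.cos(_az),0]);TZ=np.cross(SX,TY)
RT=np.stack([SX,TY,TZ],1);G=np.array([.556,.2356,.128])
E
python3 - <<'E'
from h import *
print(RT.round(3));R0=Ro.from_euler('xyz',[np.pi,0,np.pi/2]);v=(R0.inv()*Ro.from_matrix(RT)).as_rotvec()/(np.pi/2);print(v.round(4))
p=np.array([.6165,.0242,.268])+[-.04,.15,0]
print("reported standoff",G-.0413*TZ,"delta units",((G-.0413*TZ-p)@RT/.15).round(3))
E
```

```text
[[ 0.591  0.636 -0.496]
 [ 0.487 -0.772 -0.409]
 [-0.643 -0.    -0.766]]
[ 0.1956 -0.4148  0.5375]
reported standoff [0.57648442 0.25248605 0.15963764] delta units [ 0.719 -0.403  0.34 ]
```

>>> step_arm([
  [85,[0.3,-0.1,0],[0,0,0]],
  [85,[0.6,-0.2,0],[0.1,-0.2,0.27]],
  [85,[1,-0.267,0],[0.1956,-0.4148,0.5375]],
  [85,[1,-0.267,0],[0.1956,-0.4148,0.5375]],
  [85,[1,-0.267,0],[0.1956,-0.4148,0.5375]],
  [85,[1,-0.267,0],[0.1956,-0.4148,0.5375]],
  [85,[1,-0.267,0],[0.1956,-0.4148,0.5375]],
  [85,[1,-0.267,0],[0.1956,-0.4148,0.5375]],
  [85,[1,-0.267,0],[0.1956,-0.4148,0.5375]],
  [85,[1,-0.267,0],[0.1956,-0.4148,0.5375]],
  [85,[1,-0.267,0],[0.1956,-0.4148,0.5375]],
  [85,[1,-0.267,0],[0.1956,-0.4148,0.5375]],
])

```text
time: 17.7
eef_pos: [0.5758, 0.1742, 0.2654]
orientation: [-3.141, 0.697, 0.691]
force: [0.6, -0.7, 0.1]
opening: 0.998
finger_force: 0.0
```

Run:
```python
from h import *
s=arm.observe();R=Ro.from_euler('xyz',s["orientation"]).as_matrix()
print(s["eef_pos"],R.round(3),s["joint_positions"].round(2))
p=s["eef_pos"];print("delta",((G-.0413*TZ-p)@R/.15).round(3))
for n in("scene","top"):
    k=cams.read_camera(n);W=cloud(k);m=(k["color"].max(-1)<60)
    Q=(W[m]-p)@R; Q=Q[(np.abs(Q[:,0])<.05)&(abs(Q[:,1])<.08)&(Q[:,2]>-.14)&(Q[:,2]<.03)]
    print(n)
    for z in np.arange(-.13,.03,.01):
        q=Q[(Q[:,2]>=z)&(Q[:,2]<z+.01)]
        if len(q):print(z.round(3),len(q),q.min(0).round(3),q.max(0).round(3))
cv2.imwrite("pics/s3.png",cv2.resize(cv2.cvtColor(cams.read_camera("scene")["color"],cv2.COLOR_RGB2BGR)[100:310,290:500],(600,600),interpolation=2))
```

```text
[0.57580859 0.1741956  0.26540766] [[ 0.591  0.637 -0.495]
 [ 0.489 -0.771 -0.409]
 [-0.642 -0.001 -0.767]] [ 0.33  0.81  0.88 -0.26  2.1   1.15]
delta [ 0.71  -0.399  0.325]
scene
-0.13 75 [-0.008 -0.071 -0.13 ] [ 0.018  0.073 -0.12 ]
-0.12 85 [-0.008 -0.07  -0.12 ] [ 0.018  0.073 -0.11 ]
-0.11 125 [-0.009 -0.071 -0.11 ] [ 0.016  0.074 -0.1  ]
-0.1 23 [-0.008 -0.06  -0.1  ] [ 0.014  0.059 -0.09 ]
-0.09 13 [ 0.004 -0.048 -0.089] [ 0.012  0.058 -0.082]
-0.08 21 [ 0.006 -0.052 -0.079] [ 0.012  0.057 -0.07 ]
-0.07 23 [ 0.002 -0.054 -0.07 ] [ 0.012  0.056 -0.06 ]
-0.06 6 [-0.005 -0.042 -0.059] [ 0.007 -0.041 -0.055]
top
-0.13 119 [-0.021 -0.014 -0.13 ] [ 0.01   0.073 -0.12 ]
-0.12 81 [-0.021 -0.014 -0.12 ] [ 0.011  0.073 -0.11 ]
-0.11 73 [-0.016  0.038 -0.11 ] [ 0.008  0.073 -0.1  ]
-0.1 21 [-0.015  0.044 -0.1  ] [-0.005  0.065 -0.09 ]
-0.09 11 [-0.011  0.045 -0.089] [-0.004  0.056 -0.081]
-0.08 12 [-0.014  0.045 -0.079] [-0.005  0.056 -0.07 ]
-0.07 10 [-0.015  0.044 -0.068] [-0.006  0.055 -0.063]
-0.06 1 [-0.012  0.046 -0.059] [-0.012  0.046 -0.059]
```

View pics/s3.png

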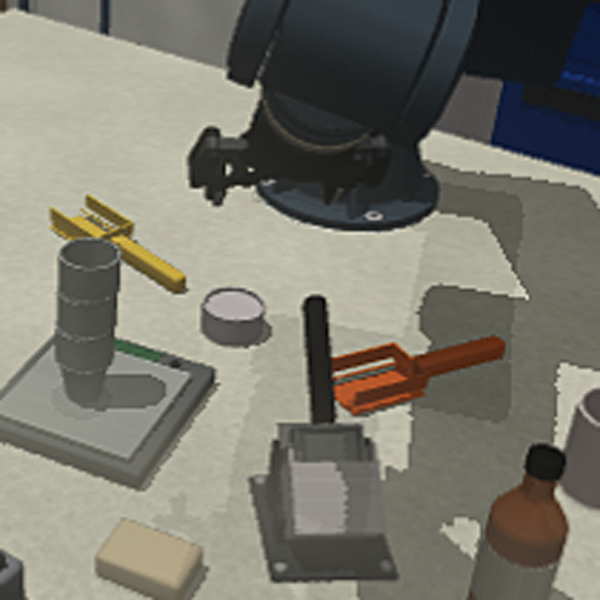

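The stack is up, with its three bands clear at crop (88,310). The fingers are tilted and free, and the 40 mm offset runs along the tool z axis. Next I go to the standoff square over the handle and check.

>>> step_arm([
  [85,[0.3,-0.2,0.1],[0,0,0]],
  [85,[0.6,-0.35,0.25],[0,0,0]],
  [85,[0.715,-0.401,0.335],[0,0,0]],
  [85,[0.715,-0.401,0.335],[0,0,0]],
  [85,[0.715,-0.401,0.335],[0,0,0]],
  [85,[0.715,-0.401,0.335],[0,0,0]],
])

```text
time: 18.45
eef_pos: [0.5772, 0.2517, 0.1602]
orientation: [3.14, 0.695, 0.688]
force: [-0.4, -0.4, 0.3]
opening: 0.997
finger_force: 0.0
```

Run:
```python
from h import *
s=arm.observe();R=RT
p=s["eef_pos"];print(p,"to grasp",((G+.0587*TZ-p)@R/.15).round(3))
for n in("scene","top"):
    k=cams.read_camera(n);W=cloud(k);m=(k["color"].max(-1)<60)
    Q=(W[m]-p)@R; Q=Q[(np.abs(Q[:,0])<.07)&(abs(Q[:,1])<.08)&(Q[:,2]>-.14)&(Q[:,2]<.08)]
    print(n)
    for z in np.arange(-.1,.08,.01):
        q=Q[(Q[:,2]>=z)&(Q[:,2]<z+.01)]
        if len(q):print(z.round(3),len(q),q.min(0).round(3),q.max(0).round(3))
```

```text
[0.57719907 0.25169536 0.16020596] to grasp [ 0.002 -0.007  0.67 ]
scene
-0.1 9 [ 0.007 -0.047 -0.1  ] [ 0.013  0.059 -0.092]
-0.09 5 [ 0.006 -0.048 -0.087] [ 0.012  0.056 -0.082]
-0.08 11 [ 0.005 -0.047 -0.078] [ 0.012  0.058 -0.07 ]
-0.07 6 [ 0.006 -0.044 -0.069] [ 0.012  0.055 -0.064]
-0.06 2 [ 0.008 -0.043 -0.059] [ 0.01   0.045 -0.057]
0.02 71 [-0.02  -0.028  0.025] [0.069 0.006 0.03 ]
0.03 174 [-0.037 -0.029  0.03 ] [0.062 0.009 0.04 ]
0.04 1 [-0.02   0.005  0.04 ] [-0.02   0.005  0.04 ]
0.05 2 [ 0.067 -0.042  0.051] [0.069 0.039 0.056]
top
-0.1 19 [-0.017  0.045 -0.1  ] [-0.005  0.066 -0.09 ]
-0.09 12 [-0.013  0.045 -0.089] [-0.005  0.057 -0.081]
-0.08 15 [-0.013  0.044 -0.08 ] [-0.001  0.057 -0.07 ]
-0.07 11 [-0.013  0.044 -0.069] [-0.002  0.058 -0.061]
-0.06 2 [-0.012  0.044 -0.057] [-0.012  0.048 -0.056]
0.02 67 [-0.06  -0.01   0.023] [0.06  0.017 0.03 ]
0.03 167 [-0.068 -0.012  0.03 ] [0.06  0.014 0.04 ]
0.04 24 [-0.066 -0.029  0.041] [0.068 0.037 0.049]
0.05 19 [-0.06  -0.046  0.051] [0.07  0.042 0.059]
```

>>> step_arm([
  [85,[0,0,0.2],[0,0,0]],
  [85,[0,0,0.35],[0,0,0]],
  [85,[0,0,0.5],[0,0,0]],
  [85,[0,0,0.6],[0,0,0]],
  [85,[0,0,0.66],[0,0,0]],
  [85,[0,0,0.66],[0,0,0]],
  [5,[0,0,0.66],[0,0,0]],
  [5,[0,0,0.66],[0,0,0]],
  [5,[0,0,0.66],[0,0,0]],
  [5,[0,0,0.66],[0,0,0]],
  [5,[0,0,0.66],[0,0,0]],
  [5,[0,0,0.66],[0,0,0]],
  [5,[0,0,0.66],[0,0,0]],
  [5,[0,0,0.66],[0,0,0]],
  [5,[0,0,0.66],[0,0,0]],
  [5,[0,0,0.66],[0,0,0]],
])

```text
time: 20.15
eef_pos: [0.5272, 0.212, 0.0818]
orientation: [3.142, 0.698, 0.689]
force: [1.6, 2.9, 1.7]
opening: 0.222
finger_force: 61.8
```

>>> step_arm([
  [5,[-0.05,0,0],[0,0,0]],
  [5,[-0.12,0,0],[0,0,0]],
  [5,[-0.2,0,0],[0,0,0]],
])

```text
time: 20.45
eef_pos: [0.5092, 0.1971, 0.101]
orientation: [3.142, 0.698, 0.69]
force: [2.8, 1.2, -0.7]
opening: 0.222
finger_force: 61.8
```

>>> step_arm([
  [5,[-0.1,0,0],[0,0,0]],
  [5,[-0.2,0,0],[0,0,0]],
  [5,[-0.3,0,0],[0,0,0]],
  [5,[-0.4,0,0],[0,0,0]],
  [5,[-0.5,0,0],[0,0,0]],
  [5,[-0.6,0,0],[0,0,0]],
  [5,[-0.7,0,0],[0,0,0]],
  [5,[-0.75,0,0],[0,0,0]],
  [5,[-0.75,0,0],[0,0,0]],
])

```text
time: 21.35
eef_pos: [0.4425, 0.142, 0.1739]
orientation: [3.141, 0.698, 0.689]
force: [0.7, 0.0, -1.9]
opening: 0.223
finger_force: 61.3
```

Run:
```python
from h import *
s=arm.observe();R=RT;p=s["eef_pos"];print(s["time"],p,s["joint_positions"].round(2),s["opening"],s["finger_force"],s["force"])
k=cams.read_camera("scene")
cv2.imwrite("pics/s4.png",cv2.resize(cv2.cvtColor(k["color"],cv2.COLOR_RGB2BGR)[80:310,290:520],(600,600),interpolation=2))
P=cloud(k).reshape(-1,3);stack(P,(.62,.02),((.08,.108),(.12,.148),(.16,.188)))
```

```text
21.35 [0.44245937 0.14201929 0.17394319] [ 0.35  0.62  1.45 -0.22  1.73  1.27] 0.22297323862047805 61.28047585487366 [ 0.66699622  0.01690519 -1.92190588]
(0.08, 0.108) 173 [0.6189 0.0203]
(0.12, 0.148) 181 [0.618  0.0214]
(0.16, 0.188) 323 [0.6184 0.0243]
zmax [0.195  0.195  0.1951 0.1952 0.1953 0.1954 0.1959 0.1961]
```

View pics/s4.png

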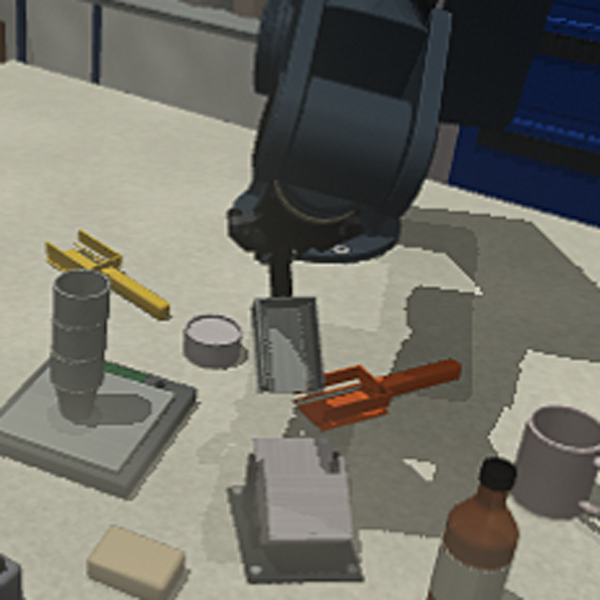

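The scoop is clear of the holder (bowl at crop (288,345)) and still points down, and the stack is untouched. Now I raise it, level it and carry it over the stack.

>>> step_arm([
  [5,[-0.085,0,-0.1],[0,0,0]],
  [5,[-0.171,0,-0.204],[0,0.06,0]],
  [5,[-0.171,0,-0.204],[0,0.13,0]],
  [5,[-0.171,0,-0.204],[0,0.2,0]],
  [5,[-0.171,0,-0.204],[0,0.27,0]],
  [5,[-0.171,0,-0.204],[0,0.34,0]],
  [5,[-0.171,0,-0.204],[0,0.4,0]],
  [5,[-0.171,0,-0.204],[0,0.4444,0]],
  [5,[-0.171,0,-0.204],[0,0.4444,0]],
  [5,[-0.171,0,-0.204],[0,0.4444,0]],
])

```text
time: 22.4
eef_pos: [0.4429, 0.1424, 0.2132]
orientation: [-3.141, 0.002, 0.689]
force: [0.4, 0.4, -1.1]
opening: 0.221
finger_force: 61.2
```

>>> step_arm([
  [5,[-0.04,0.2,0],[0,0,0]],
  [5,[-0.1,0.45,0],[0,0,0]],
  [5,[-0.14,0.6,0],[0,0,0]],
  [5,[-0.158,0.683,0],[0,0,0]],
  [5,[-0.158,0.683,0],[0,0,0]],
  [5,[-0.158,0.683,0],[0,0,0]],
])

```text
time: 23.0
eef_pos: [0.4896, 0.049, 0.2129]
orientation: [-3.141, 0.001, 0.69]
force: [0.4, -0.1, -0.2]
opening: 0.224
finger_force: 61.2
```

>>> step_arm([
  [5,[-0.04,0.2,0],[0,0,0]],
  [5,[-0.1,0.45,0],[0,0,0]],
  [5,[-0.14,0.6,0],[0,0,0]],
  [5,[-0.158,0.683,0],[0,0,0]],
  [5,[-0.158,0.683,0],[0,0,0]],
  [5,[-0.158,0.683,0],[0,0,0]],
  [5,[-0.158,0.683,0],[0,0,0]],
])

```text
time: 23.7
eef_pos: [0.5362, -0.0445, 0.2133]
orientation: [-3.141, 0.0, 0.691]
force: [0.1, 0.2, -0.8]
opening: 0.226
finger_force: 61.2
```

Run:
```python
from h import *
s=arm.observe();print(s["time"],s["eef_pos"],s["orientation"],s["opening"],s["finger_force"],s["force"])
k=cams.read_camera("scene")
cv2.imwrite("pics/s5.png",cv2.resize(cv2.cvtColor(k["color"],cv2.COLOR_RGB2BGR)[80:310,240:470],(600,600),interpolation=2))
P=cloud(k).reshape(-1,3);stack(P,(.62,.02),((.08,.108),(.12,.148),(.16,.188)))
# bowl points relative to expected bowl centre (stack axis), scoop axes
T=cloud(cams.read_camera("top")).reshape(-1,3)
for P in(P,T):
    o=np.array([.6187,.0215,0]);ex=np.array([.7716,.6361,0]);ey=np.array([-.6361,.7716,0])
    Q=P-o;q=np.c_[Q@ex,Q@ey,Q[:,2]];q=q[(abs(q[:,0])<.08)&(abs(q[:,1])<.045)&(q[:,2]>.22)&(q[:,2]<.32)]
    print(len(q),np.percentile(q,[1,50,99],axis=0).round(3).tolist())
    top=q[q[:,0]>-.045]
    # rim height vs x
    for x in(-.04,-.02,0,.02,.04):
        r=q[abs(q[:,0]-x)<.01]
        if len(r):print(x,len(r),"z",np.percentile(r[:,2],[2,50,98]).round(3),"y",r[:,1].min().round(3),r[:,1].max().round(3))
```

```text
23.7 [ 0.53623892 -0.04454911  0.21328917] [-3.14125163e+00  5.08050517e-05  6.90564792e-01] 0.22636366309703457 61.183565855026245 [ 0.05326608  0.17366094 -0.81222951]
(0.08, 0.108) 173 [0.6191 0.0202]
(0.12, 0.148) 179 [0.6179 0.0215]
(0.16, 0.188) 323 [0.6186 0.0243]
zmax [0.1951 0.1952 0.1953 0.1953 0.1955 0.1955 0.1957 0.1962]
643 [[-0.075, -0.029, 0.26], [-0.017, 0.001, 0.268], [0.043, 0.03, 0.29]]
-0.04 235 z [0.261 0.273 0.289] y -0.028 0.03
-0.02 95 z [0.26  0.263 0.289] y -0.028 0.03
0 80 z [0.26  0.262 0.289] y -0.029 0.03
0.02 100 z [0.261 0.263 0.29 ] y -0.029 0.031
0.04 104 z [0.26  0.264 0.29 ] y -0.029 0.03
542 [[-0.029, -0.029, 0.258], [0.015, 0.003, 0.266], [0.04, 0.03, 0.293]]
-0.04 5 z [0.257 0.264 0.285] y -0.015 0.001
-0.02 47 z [0.26  0.272 0.293] y -0.03 0.031
0 172 z [0.259 0.266 0.293] y -0.029 0.031
0.02 205 z [0.26  0.265 0.293] y -0.029 0.031
0.04 113 z [0.258 0.265 0.29 ] y -0.03 0.031
```

View pics/s5.png

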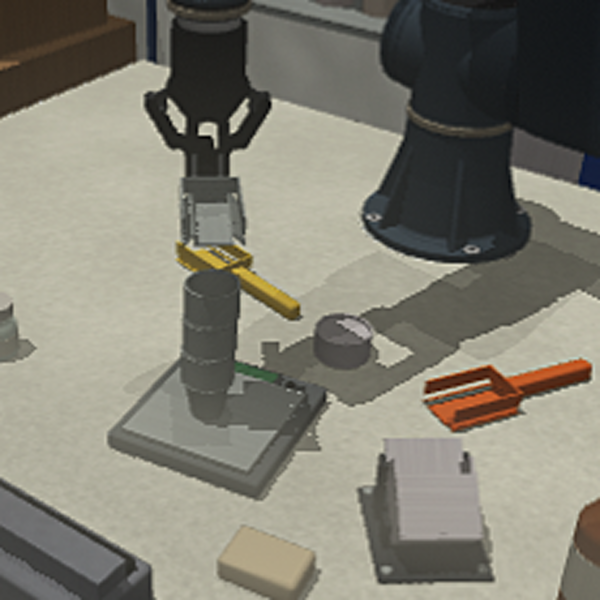

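The bowl is level and open side up at crop (212,215), with its underside at 0.26. It is centred within a few mm over the seated stack at crop (210,330). I'm handing in.

```bash
python3 -c "from bench import finish_job; print(finish_job())"
```

```text
the job is handed in; nothing more can be done
None
```

I handed the job in at 23.7 s: the three cups stand in one seated stack on the pan, and the gripper holds the scoop level, open side up, over the stack's middle with about 60 mm of clearance; the judge's verdict was not shown.

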